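Park the cutter head of the paper trimmer behind its spring catch

TASK

Put the paper trimmer away safely: with a fingertip push the cutter head along its rail by the orange tab up to the parking catch, press the yellow catch plate down, and holding it down slide the head on past the catch tooth; then let go, so that the tooth springs up behind the head and locks it in its park. Do not ram the head hard against the raised tooth, do not pinch the head or touch the red finger guard, and leave the other things on the table where they are.

Things in the scene. Friction and masses are not known exactly. Their poses are not given: they have to be found in the camera images.
- trimmer: Rotary paper trimmer, fixed. Grey board 225 x 430 mm, top 20 mm above the table; aluminium rail (top at 46 mm) along it on the robot's side, between black end posts (tops at 56 mm). Origin: table height, under the rail's centre line, level with the catch tooth. y runs along the rail to the park end (rail y -280 to +93 mm), x across the board away from the robot. The catch is at -x.
- cutter_head (a joint): Place of the black cutter head on the rail (m), growing towards the park (+y of the trimmer). Head: 64 mm long along the rail, 60 mm wide, top at 74 mm. It slides with 1.5 N friction and stays where left. At value v its middle is at trimmer y = v - 0.200. It meets the raised tooth at 0.163, is clear past the tooth from 0.237, and meets its end stop at 0.247.
- tab_push (a point): Middle of the pushing face of the head's orange tab, the face that looks away from the park (-y). Trimmer x = -50 mm, 55 mm above the table, 8 mm ahead (+y) of the head's middle; moves with the head. The tab spans x = -67 to -30 mm, heights 42 to 69 mm, and is 24 mm thick along y. The head's side wall, beside the fingertip's path, is at x = -30 mm.
- catch_pad (a point): Point on the yellow ribbed press plate of the catch, on its centre line, 45 mm before the tooth: a good place to press. Plate: trimmer x = -66 to -34 mm, y = -68 to +52 mm, top 36 mm above the table when up, 26 mm fully down; moves with the plate. Plate and tooth go straight down together. The tab passes 6 mm above the raised plate, so one fingertip can hold it down and push the tab.
- park_catch (a joint): How far the catch is pressed down, in m: 0 up, 0.010 fully down; spring force 4 N at the start, 8 N fully down. The tooth clears the underside of the head from 0.0075 on; once the head stands over the tooth the tooth cannot rise.
- catch_tooth: Square steel tooth, 16 x 10 mm, joined to the plate's inner edge, moving with it. It stands before the head's near side at trimmer x = -33 to -17 mm, y = -5 to +5 mm; top at 44 mm when up, must go below 37 mm to let the head over it. Its faces are upright: the head cannot ride over it. Origin 31 mm above the table when up.
- blade_guard: Red finger guard on the cutter head: a 4 mm plate across the front (park side) of the head and tab, and a cover with a round bulge over the blade on the far (+x) side. Not to be touched. Origin at table height under the head's middle.
- tape_roll: Loose roll of paper tape, 84 mm across, 24 mm high, lying on the trimmer board. Origin under its centre. Leave alone.
- sanding_block: Loose grey sanding block, 45 x 85 x 26 mm, on the trimmer board. Origin under its centre. Leave alone.
- glue_bottle: Loose white glue bottle with orange cap, 38 mm across, 105 mm high, standing on the trimmer board. Origin under its centre. Leave alone.
- brush: Loose paint brush, 190 mm long, lying on the table between the robot and the trimmer. Leave alone.
- paint_jar: Loose white paint jar, 62 mm across, 65 mm high, on the table beside the trimmer. Origin under its centre. Leave alone.
- foam_plate: Loose white foam plate, 170 mm across, 20 mm high, on the table beside the trimmer. Leave alone.
- mdf_box: Loose brown fibreboard box with a sloping, half white painted lid, 120 x 150 x 130 mm, on the table beside the trimmer. Leave alone.
- brush_mug: Loose blue mug with brushes in it, 80 mm across, 185 mm high over the brushes, on the table beside the trimmer. Leave alone.

How it is judged:
On the way, in this order (a step that is already met when the one before it is completed fails the run):
1. the catch is held down with the head still in front of the tooth (value of joint park_catch above 0.007 m and value of joint cutter_head below 0.166 m), for 0.05 s.
2. the head slides over the held-down tooth (value of joint park_catch above 0.006 m and value of joint cutter_head between 0.18 and 0.237 m), for 0.05 s.
At the end, for the whole second after the job is handed in: the cutter head is past the tooth (joint above 0.2365 m) and at rest, and the catch has sprung up again behind it (pressed less than 2 mm) (value of joint cutter_head above 0.2365 m and value of joint park_catch below 0.002 m and velocity of joint cutter_head between -0.01 and 0.01 m/s); the robot touches nothing.
It fails at once if the red finger guard is touched with more than 2 N (head pinched, or handled on the blade side) (contact force between the fingers and blade_guard above 2 N).
It fails at once if the catch tooth is rammed (more than 40 N) (contact force between catch_tooth and anything else above 40 N).
It fails at once if another thing is lifted, carried or shoved by more than 25 mm (distance of any of tape_roll, sanding_block, glue_bottle, brush, paint_jar, foam_plate, mdf_box, brush_mug from where it was at the start of the episode above 0.025 m).
It also fails if it takes over 51 s, if anything falls off the work surface, if the arm or the gripper's body presses on something with over 40 N, if the wrist force passes 120 N, or if a joint passes its speed limit or range.

ROBOT

A 6-joint arm with a two-finger parallel gripper is mounted at the origin on the work surface. World frame = base frame: x ahead of the robot, y to its left, z up, the work surface at z = 0. Lengths are in m, angles in rad, forces in N, time in s.
With the tool pointing down it reaches from about 0.3 to 0.875 m from the base axis. Payload 6.4 kg.
Tool frame: the origin (TCP) lies at the very end of the fingers, on their centre line; the grasp point (between the pads) lies 19 mm behind it (ctrl.hold_point_z is the distance from the TCP to the grasp point, in m); y points along the fingers, x is the direction in which the jaws open and shut, and the axes are right-handed (so a half turn about y gives the same grasp; the last joint's range is limited). The gripper opens to 85 mm and grips with 20 to 120 N. Pads are 22 mm wide; open, the fingers measure 114 mm over their backs; the gripper's body (76 mm by 85 mm) begins 54 mm behind the grasp point. The pads swing forward as they close: fully open they stand 13 mm farther back than shut.
Start: joints at [0.991, 0.181, 1.607, -0, 1.354, -0.206], TCP at [0.21, 0.535, 0.231] pointing down, gripper open.
Joint ranges: [-2.99, 2.99], [-0.89, 2.07], [0.3, 2.58], [-1.14, 4.28], [0, 2.63], [-3.12, 3.12]. Speed limits (rad/s): [2.57, 2.57, 3.01, 3.14, 3.14, 3.14].

INTERFACE

Orientations are given as a unit quaternion [w, x, y, z].
In Python, from bench import ctrl, imaging gives the robot as it stands.
- The arm moves only by the shell command python3 -m jog 'ROWS'. ROWS is JSON, a list of rows, each a list of 3 entries, a list of its own where there are three numbers: the shift along the tool's x, y, z in cm, then the turn, a rotation vector about the tool's x, y, z in rad, then the finger opening in cm, from 0 to 8.54. A call has 1 to 12 rows; each row shifts and turns the pose as measured when the row begins, along the tool's axes as they then stand; what a row does not reach is not made up. A row lasts 1/12 s, in which the tool goes at most 41.7 mm and 7.16 degrees, less where a joint would pass 70% of its speed; a pose out of reach is approached as far as the arm can. A call is refused whole if a number of a shift passes 4.17 or a number of a turn 0.125, either way. A call with a gripper value outside its range is refused whole. The fingers move at their own pace and stop on an object; the grip force is fixed at half the most. Time passes only in rows, so rows that do not move let the fingers close. It gives the time, the measured TCP pose, the force and the opening at its end, in the units of the state.
- ctrl.get_obs(): the state, without advancing time (a new reading comes with each control period).
- imaging.camera(name): name is "side" or "top"; returns a dict with "frame" (420x560x3 uint8, red, green, blue), "depth" (420x560 float32, m along the optical axis (not along the pixel's ray), 0 where there is no reading), "K" (3x3 intrinsics, pixels), "R" (3x3) and "t" (3): a world point X has camera coordinates R X + t. Camera axes: x right, y down, z forward; pixel columns grow to the right and rows downward; lengths in m; the calibration is good to about 2 mm. A picture is of the moment at which its call begins.
- ctrl.hand_in(): hands the job in, once; it reports no verdict.
The state is a dict: "time_s": time; "q": joint angles; "dq": joint speeds; "joint_efforts": joint torques, N m; "eef_pos": TCP position; "eef_rot": TCP orientation; "wrist_force": force on the tool from outside, world axes, zero at the start; "torque": the same for the moment, N m; "opening": opening from 0.0 (shut) to 1.0 (fully open).
Only numpy, scipy, OpenCV 4.12 (cv2) and the standard library are available. Lean on these libraries where they do the work, as an engineer would, in place of code of your own. Each camera call takes 0.05 s, during which the arm holds its last target. There are 200 camera calls.

## Working session

There is one attempt and no reset: what is moved stays moved. The work goes in short steps, Python scripts to look and compute and a shell command to move; the robot and the scene stay as the last step left them, time stands still between calls to the robot, and variables do not carry over. Pictures are saved under pics/ and viewed, about 8 in all and at most 12, crops included, and the job is handed in when it is done.

```bash
mkdir -p pics
python3 - <<'E'
from bench import ctrl, imaging
import cv2, numpy as np
print(ctrl.get_obs())
for n in("top","side"):
    c=imaging.camera(n); cv2.imwrite(f"pics/{n}0.png",c["frame"][...,::-1]); np.savez(f"{n}0.npz",**c)
    print(n,c["K"],c["R"],c["t"])
E
```

```text
{'time_s': 0.0, 'q': array([ 9.90669858e-01,  1.81583364e-01,  1.60798602e+00,  2.20599945e-05,
        1.35379798e+00, -2.06296755e-01]), 'dq': array([ 0.00036766,  0.00067301, -0.00132398, -0.00104985,  0.0001014 ,
        0.00050138]), 'joint_efforts': array([ 3.21940743e-04, -4.44883275e+01, -3.51329577e+01, -2.15772411e-04,
        9.30146343e-03, -5.76462909e-06]), 'eef_pos': array([0.20965179, 0.53483368, 0.23037098]), 'eef_rot': array([-0.58397323,  0.5844388 ,  0.39779264, -0.3989581 ]), 'wrist_force': array([0.21710758, 0.12668923, 0.17348362]), 'torque': array([0.02990083, 0.04483462, 0.02096188]), 'opening': 0.9990592965112667}
top [[415.92067512   0.         273.03266503]
 [  0.         415.92067512 211.64033702]
 [  0.           0.           1.        ]] [[ 0.11775958 -0.99302598  0.00566356]
 [-0.97095805 -0.11633496 -0.20906134]
 [ 0.20826221  0.0191199  -0.97788613]] [-0.05603246  0.52706482  1.27661447]
side [[516.37249169   0.         282.4795205 ]
 [  0.         516.37249169 211.59890905]
 [  0.           0.           1.        ]] [[ 0.70800627 -0.70596193  0.01857073]
 [-0.51868334 -0.53767167 -0.66473812]
 [ 0.47926476  0.46100643 -0.74684561]] [-0.37573864  0.30104774  1.40072396]
```

View pics/top0.png

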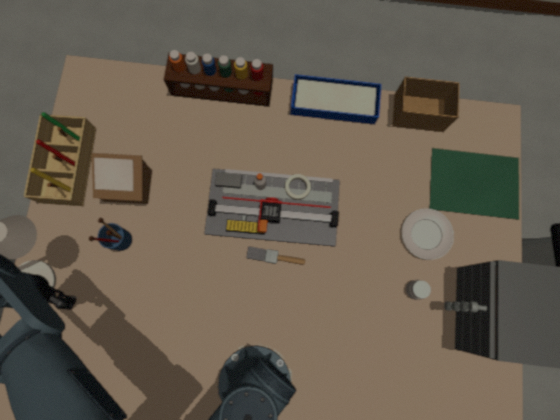

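View pics/side0.png

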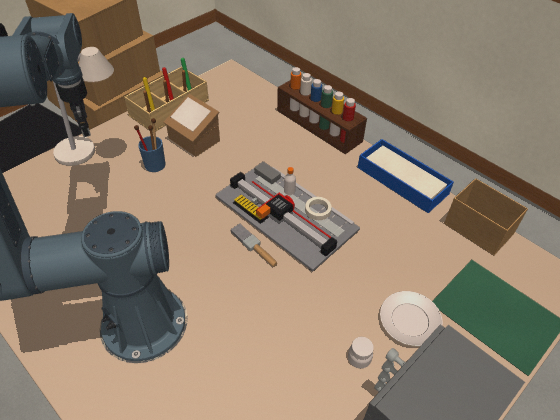

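Both views show the trimmer with its park end to the robot's left. In the top view the rail runs from post (212,208) to post (334,219), the head is at (270,210), the orange tab at (263,227) and the yellow plate at (241,226). Next I measure these.

```bash
cat > h.py <<'E'
import numpy as np, cv2
def ray(c,u,v,z):
    d=c["R"].T@np.linalg.inv(c["K"])@[u,v,1.]; o=-c["R"].T@c["t"]
    return o+d*(z-o[2])/d[2]
def blobs(c,lo,hi,amin=6,roi=None):
    h=cv2.cvtColor(c["frame"],cv2.COLOR_RGB2HSV); m=cv2.inRange(h,lo,hi)
    if roi: k=np.zeros_like(m); x0,y0,x1,y1=roi; k[y0:y1,x0:x1]=1; m*=k
    n,_,s,ce=cv2.connectedComponentsWithStats(m)
    return [(s[i],ce[i]) for i in range(1,n) if s[i][4]>=amin]
E
python3 - <<'E'
from h import *
for n,roi in(("top",(200,165,345,245)),("side",(210,160,360,265))):
    c=dict(np.load(n+"0.npz"))
    for nm,lo,hi,z in(("yel",(20,120,80),(35,255,255),.036),("ora",(5,150,120),(16,255,255),.069),("red",(0,150,80),(4,255,255),.06),("blk",(0,0,0),(180,255,38),.056)):
        for s,ce in blobs(c,lo,hi,6,roi): print(n,nm,s,ce.round(1),ray(c,*ce,z).round(4))
    x0,y0,x1,y1=roi
    cv2.imwrite(f"pics/{n}c.png",cv2.resize(c["frame"][y0:y1,x0:x1,::-1],None,fx=5,fy=5,interpolation=cv2.INTER_CUBIC))
E
```

```text
top yel [226 220  31  13 314] [241.4 225.9] [0.4755 0.103  0.036 ]
top ora [257 174   5   5  18] [259.3 175.9] [0.6392 0.0645 0.069 ]
top ora [259 220   8  11  77] [262.5 225. ] [0.4805 0.0343 0.069 ]
top red [258 198  25  10  87] [270.1 200.6] [0.564  0.0202 0.06  ]
top red [259 211   2   9   9] [259.6 215. ] [0.5131 0.048  0.06  ]
top blk [208 200   9  16  96] [211.7 207.7] [0.5194 0.2037 0.056 ]
top blk [262 203  19  11  62] [270.8 206. ] [0.5473 0.0161 0.056 ]
top blk [330 211   8  16  86] [333.8 219.1] [ 0.5288 -0.1887  0.056 ]
top blk [261 215  18   8  84] [271.1 218.7] [0.5063 0.0101 0.056 ]
side yel [234 195  27  24 229] [246.9 204.4] [0.4718 0.1028 0.036 ]
side ora [288 167   5   7  30] [290.1 169.9] [0.6592 0.0951 0.069 ]
side ora [256 204  14  14 120] [263.2 210.1] [0.4726 0.0273 0.069 ]
side red [252 181  42  28 126] [275.6 195.3] [0.5499 0.0518 0.06  ]
side red [293 210  38  28  77] [311.4 223.7] [ 0.5452 -0.1084  0.06  ]
side blk [230 173  15  16 111] [236.4 179.8] [0.5089 0.1933 0.056 ]
side blk [267 195  26  26 241] [279.4 208.8] [0.5207 0.0048 0.056 ]
side blk [234 202  34  21  86] [250.7 213.6] [0.4427 0.0521 0.056 ]
side blk [321 238  16  18 167] [328.2 246.6] [ 0.5185 -0.2008  0.056 ]
```

View pics/topc.png

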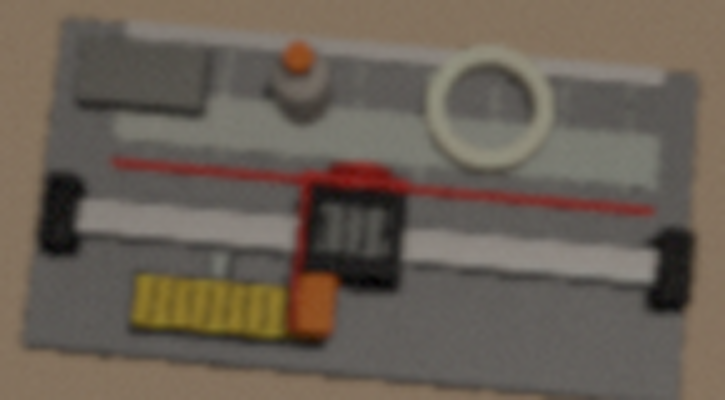

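The crop shows the rail ends at (77,215) and (657,263), the tooth at (219,265), the plate's park end at x≈132 and the tab's pushing edge at x≈337. The head stands well before the tooth.

```bash
python3 - <<'E'
from h import *
from bench import ctrl
from scipy.spatial.transform import Rotation as Ro
c=dict(np.load("top0.npz"))
P=lambda a,b,z: ray(c,200+(a-2)/5,165+(b-2)/5,z)
rl,rr=P(77,215,.046),P(657,263,.046)
u=(rl-rr)[:2]; print("rail",rl,rr,np.linalg.norm(u)); u/=np.linalg.norm(u); ux=np.array([u[1],-u[0]])
for nm,a,b,z,tx,ty in(("railL",77,215,.046,0,.093),("railR",657,263,.046,0,-.280),("plate",132,300,.036,-.05,.052),("tooth",219,263,.044,-.03,0)):
    p=P(a,b,z)[:2]; print(nm,"origin->",(p-tx*ux-ty*u).round(4))
print("u",u,"yaw",np.arctan2(-u[0],u[1]))
O=np.mean([(P(a,b,z)[:2]-tx*ux-ty*u) for a,b,z,tx,ty in((77,215,.046,0,.093),(657,263,.046,0,-.280),(132,300,.036,-.05,.052))],0)
f=P(337,300,.069)[:2]-O; print("O",O,"tabface xy trimmer",f@ux,f@u)
for a in(305,400):
    f=P(a,235,.074)[:2]-O; print("head edge",f@ux,f@u)
s=dict(np.load("side0.npz")); 
o=ctrl.get_obs(); q=o["eef_rot"]; M=Ro.from_quat(q[[1,2,3,0]]).as_matrix(); print(M.round(3))
E
python3 - <<'E'
import cv2
im=cv2.imread("pics/sidec.png"); cv2.imwrite("pics/sidec2.png",im[:525,:750])
E
```

```text
rail [0.52304113 0.19474498 0.046     ] [ 0.53612215 -0.18063206  0.046     ] 0.3756048892149039
railL origin-> [0.5263 0.1018]
railR origin-> [0.5264 0.0992]
plate origin-> [0.5254 0.1027]
tooth origin-> [0.5329 0.1007]
u [-0.03482654  0.99939337] yaw 0.034833581807666596
O [0.52603159 0.10121789] tabface xy trimmer -0.045341221324245805 -0.07924795787285936
head edge -0.006384454847735677 -0.05563363552593999
head edge -0.0013239274771778102 -0.1154406844169598
[[ 0.365 -0.001 -0.931]
 [ 0.931 -0.001  0.365]
 [-0.002 -1.     0.   ]]
```

View pics/sidec2.png

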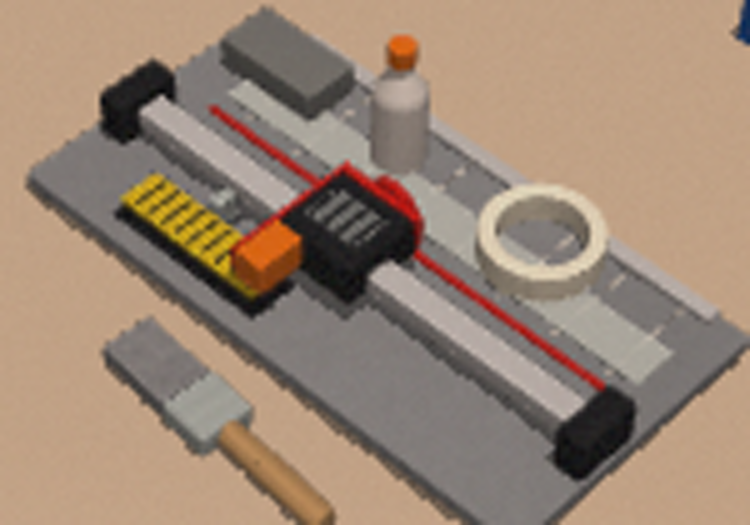

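```bash
python3 -m jog '[[[0,0,0],[0,-0.102,0],0],[[0,0,0],[0,-0.102,0],0],[[0,0,0],[0,-0.102,0],0],[[0,0,0],[0,-0.102,0],0],[[-3.4,0,-1.55],[0,0,0],0],[[-3.4,0,-1.55],[0,0,0],0],[[-3.4,0,-1.55],[0,0,0],0],[[-3.4,0,-1.55],[0,0,0],0],[[-3.4,0,-1.55],[0,0,0],0],[[-3.4,0,-1.55],[0,0,0],0],[[-3.4,0,-1.55],[0,0,0],0],[[-3.4,0,-1.55],[0,0,0],0]]'
cat > st.py <<'E'
from h import *
from bench import ctrl
from scipy.spatial.transform import Rotation as Ro
O=np.array([.526,.101]);yaw=.033;u=np.array([-np.sin(yaw),np.cos(yaw)]);ux=np.array([u[1],-u[0]])
def st():
    o=ctrl.get_obs();p=o["eef_pos"];M=Ro.from_quat(o["eef_rot"][[1,2,3,0]]).as_matrix();d=p[:2]-O
    print("t",round(o["time_s"],2),"trim x,y,z mm",(1e3*np.array([d@ux,d@u,p[2]])).round(1),"xyaw err",round(np.arctan2(M[1,0],M[0,0])-np.pi/2-yaw,3),"tooly",M[:,1].round(3),"F",o["wrist_force"].round(1),"open",round(o["opening"],2))
if __name__=="__main__": st()
E
python3 st.py
```

```text
time_s: 1.1
eef_pos: [0.3469, 0.2631, 0.2246]
eef_rot: [0.483, -0.482, -0.513, 0.521]
wrist_force: [0.4, -0.5, -0.3]
opening: -0.0
t 1.1 trim x,y,z mm [-173.6  167.9  224.6] xyaw err 0.036 tooly [-0.008 -0.007 -1.   ] F [ 0.4 -0.5 -0.3] open -0.0
```

```bash
python3 -m jog '[[[-3.1,0.7,-1.4],[0,0.036,0],0],[[-3.1,0.7,-1.4],[0,0,0],0],[[-3.1,0.7,-1.4],[0,0,0],0],[[-3.1,0.7,-1.4],[0,0,0],0],[[-3.1,0.7,-1.4],[0,0,0],0],[[-3.1,0.7,-1.4],[0,0,0],0],[[-3.1,0.7,-1.4],[0,0,0],0],[[-3.1,0.7,-1.4],[0,0,0],0],[[-3.1,0.7,-1.4],[0,0,0],0],[[0,0,0],[0,0,0],0]]'; python3 st.py
```

```text
time_s: 1.93
eef_pos: [0.4871, -0.032, 0.1593]
eef_rot: [0.493, -0.494, -0.503, 0.509]
wrist_force: [0.0, -0.8, -0.3]
opening: 0.0
t 1.93 trim x,y,z mm [ -43.3 -131.7  159.3] xyaw err -0.008 tooly [-0.005 -0.007 -1.   ] F [ 0.  -0.8 -0.3] open 0.0
```

```bash
python3 -m jog '[[[0.6,1.8,0.4],[0,0,0],0],[[0.6,1.8,0.3],[0,0,0],0],[[0,1.8,0],[0,0,0],0],[[0,1.8,0],[0,0,0],0],[[0,0,0],[0,0,0],0]]'; python3 st.py
python3 - <<'E'
from bench import imaging
import cv2,numpy as np
a=imaging.camera("top")["frame"][165:245,200:345,::-1]; b=imaging.camera("side")["frame"][140:260,210:355,::-1]
cv2.imwrite("pics/a1.png",cv2.resize(np.vstack([a,b]),None,fx=3,fy=3,interpolation=cv2.INTER_CUBIC))
E
```

```text
time_s: 2.35
eef_pos: [0.4792, -0.023, 0.0841]
eef_rot: [0.495, -0.496, -0.501, 0.508]
wrist_force: [-1.6, 1.1, -0.2]
opening: 0.003
t 2.35 trim x,y,z mm [ -50.9 -122.3   84.1] xyaw err -0.015 tooly [-0.006 -0.007 -1.   ] F [-1.6  1.1 -0.2] open 0.0
```

View pics/a1.png

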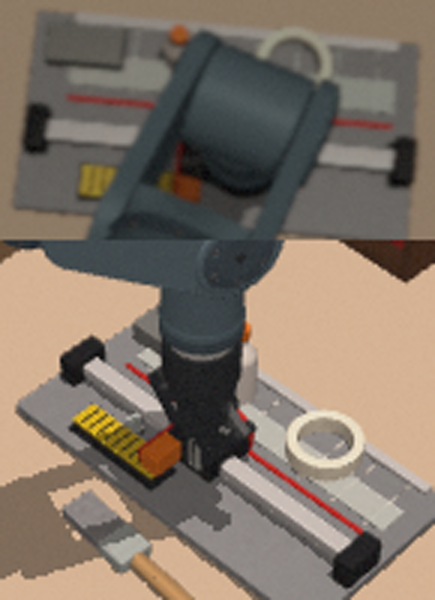

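Top (upper part) is mostly hidden by the arm. In the side part the tip is behind the tab (160,455) and clear of it. I go down to pushing height and push gently.

```bash
python3 -m jog '[[[0,1.9,0],[0,0.015,0],0],[[0,1.6,0],[0,0,0],0],[[0,0.3,0],[0,0,0],0],[[0,0,0],[0,0,0],0]]'; python3 st.py; python3 -m jog '[[[0.8,0,0],[0,0,0],0],[[0.8,0,0],[0,0,0],0],[[0.8,0,0],[0,0,0],0],[[0.8,0,0],[0,0,0],0],[[0.8,0,0],[0,0,0],0],[[0,0,0],[0,0,0],0]]'; python3 st.py
```

```text
time_s: 2.78
eef_pos: [0.4861, -0.0244, 0.054]
eef_rot: [-0.495, 0.504, 0.5, -0.502]
wrist_force: [1.0, 0.4, -0.1]
opening: -0.002
t 2.78 trim x,y,z mm [ -44.1 -124.    54. ] xyaw err -0.029 tooly [ 0.008 -0.011 -1.   ] F [ 1.   0.4 -0.1] open -0.0
time_s: 3.28
eef_pos: [0.4857, 0.0194, 0.0573]
eef_rot: [-0.494, 0.504, 0.5, -0.502]
wrist_force: [-1.1, -0.4, -1.4]
opening: -0.003
t 3.28 trim x,y,z mm [-43.  -80.2  57.3] xyaw err -0.029 tooly [ 0.008 -0.012 -1.   ] F [-1.1 -0.4 -1.4] open -0.0
```

```bash
python3 -m jog '[[[-0.2,0.6,0.4],[0,-0.02,0],0],[[0,0.5,0.3],[0,-0.01,0],0],[[0,0,0],[0,0,0],0],[[0,0,0],[0,0,0],0]]'; python3 st.py; python3 -m jog '[[[0,0.2,0],[0,0,0],0],[[0,0,0],[0,0,0],0]]'; python3 st.py
```

```text
time_s: 3.62
eef_pos: [0.4805, 0.0183, 0.0464]
eef_rot: [-0.483, 0.496, 0.51, -0.51]
wrist_force: [-0.3, -0.1, 0.2]
opening: -0.003
t 3.62 trim x,y,z mm [-48.2 -81.2  46.4] xyaw err 0.007 tooly [ 0.013 -0.012 -1.   ] F [-0.3 -0.1  0.2] open -0.0
time_s: 3.78
eef_pos: [0.4809, 0.0178, 0.0443]
eef_rot: [-0.484, 0.497, 0.51, -0.509]
wrist_force: [-0.1, -0.3, -0.1]
opening: 0.002
t 3.78 trim x,y,z mm [-47.9 -81.7  44.3] xyaw err 0.006 tooly [ 0.014 -0.012 -1.   ] F [-0.1 -0.3 -0.1] open 0.0
```

```bash
python3 -m jog '[[[0.6,0,0.1],[0,0,0],0],[[0.6,0,0.1],[0,0,0],0],[[0.6,0,0],[0,0,0],0],[[0.5,0,0],[0,0,0],0],[[0,0,0],[0,0,0],0]]'; python3 st.py
python3 - <<'E'
from bench import imaging
import cv2,numpy as np
from h import *
c=imaging.camera("side"); np.savez("s2.npz",**c)
for nm,lo,hi,z in(("yel",(20,120,80),(35,255,255),.036),("ora",(5,150,100),(16,255,255),.069)):
    for s,ce in blobs(c,lo,hi,6,(210,160,360,265)): print(nm,s,ce.round(1),ray(c,*ce,z).round(4))
cv2.imwrite("pics/a2.png",cv2.resize(c["frame"][165:245,220:320,::-1],None,fx=7,fy=7,interpolation=cv2.INTER_CUBIC))
E
```

```text
time_s: 4.2
eef_pos: [0.4786, 0.0418, 0.0443]
eef_rot: [-0.483, 0.498, 0.51, -0.509]
wrist_force: [0.6, -1.1, -0.1]
opening: -0.0
t 4.2 trim x,y,z mm [-49.4 -57.6  44.3] xyaw err 0.004 tooly [ 0.015 -0.013 -1.   ] F [ 0.6 -1.1 -0.1] open -0.0
yel [234 195  33  25 183] [247.9 206. ] [0.4697 0.0954 0.036 ]
ora [288 167   5   7  31] [290. 170.] [0.6588 0.0951 0.069 ]
ora [248 201   9  11  75] [252.3 206. ] [0.4599 0.063  0.069 ]
```

View pics/a2.png

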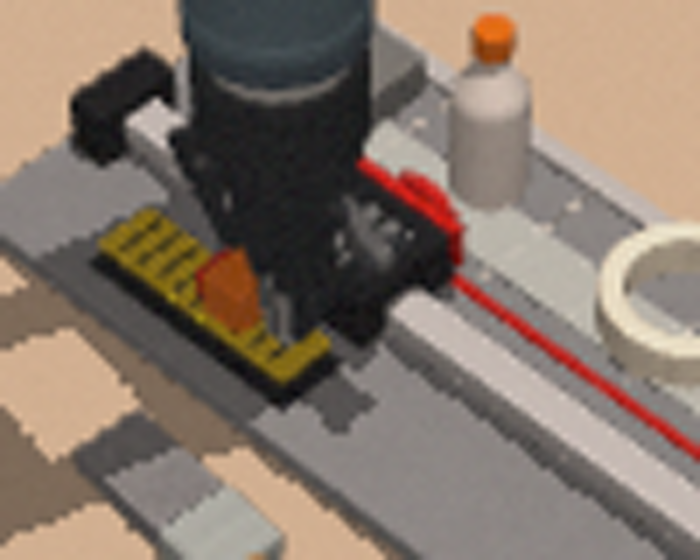

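Run:
```python
from h import *
from st import O,u,ux
for n in("side0","s2"):
    c=dict(np.load(n+".npz")); h=cv2.cvtColor(c["frame"],cv2.COLOR_RGB2HSV)
    m=cv2.inRange(h,(5,150,90),(17,255,255)); m[:195]=0;m[230:]=0;m[:,:225]=0;m[:,300:]=0
    ys,xs=np.nonzero(m)
    for z in(.069,):
        # leftmost pixels; convert all pixels to trimmer coords at top height
        T=np.array([ray(c,x,y,z)[:2]-O for x,y in zip(xs,ys)]); 
        print(n,len(xs),"max y",np.sort(T@u)[-8:].round(4),"leftmost",xs.min(),ys[xs==xs.min()],"top",ys.min(),xs[ys==ys.min()])
```

```text
side0 138 max y [-0.0557 -0.0557 -0.0549 -0.0549 -0.0542 -0.0527 -0.052  -0.0512] leftmost 256 [209 211 212 213] top 204 [264 265]
s2 78 max y [-0.0222 -0.0215 -0.0207 -0.0199 -0.0193 -0.017  -0.0162 -0.0154] leftmost 248 [203 205 206] top 201 [250 252 253 254]
```

The side view (crop) shows the tab at (230,290) over the plate and the finger behind it at (285,310). The tab's front edge moved about 35 mm, so the head is at about 0.149 and the finger's half thickness is about 14.5 mm. I advance 5 mm and then press down.

```bash
python3 -m jog '[[[0.5,0,0],[0,0,0],0],[[0,0,0],[0,0,0],0]]'; python3 st.py; python3 -m jog '[[[-0.1,0.6,0],[0,0,0],0],[[0,0.5,0],[0,0,0],0],[[0,0.4,0],[0,0,0],0],[[0,0.2,0],[0,0,0],0],[[0,0,0],[0,0,0],0]]'; python3 st.py
```

```text
time_s: 4.42
eef_pos: [0.4784, 0.0472, 0.0443]
eef_rot: [-0.483, 0.498, 0.51, -0.509]
wrist_force: [-0.5, -0.1, 0.5]
opening: 0.002
t 4.42 trim x,y,z mm [-49.4 -52.2  44.3] xyaw err 0.005 tooly [ 0.015 -0.013 -1.   ] F [-0.5 -0.1  0.5] open 0.0
time_s: 4.83
eef_pos: [0.4796, 0.0463, 0.031]
eef_rot: [-0.483, 0.497, 0.51, -0.509]
wrist_force: [-5.7, -0.4, 9.2]
opening: 0.001
t 4.83 trim x,y,z mm [-48.2 -53.1  31. ] xyaw err 0.006 tooly [ 0.014 -0.013 -1.   ] F [-5.7 -0.4  9.2] open 0.0
```

```bash
python3 -m jog '[[[0,0.1,0.3],[0,0,0],0],[[0,0.2,0.1],[0,0,0],0],[[0,0,0],[0,0,0],0]]'; python3 st.py
```

```text
time_s: 5.08
eef_pos: [0.4789, 0.046, 0.0309]
eef_rot: [-0.482, 0.498, 0.511, -0.508]
wrist_force: [-5.6, -0.0, 8.6]
opening: -0.002
t 5.08 trim x,y,z mm [-48.9 -53.4  30.9] xyaw err 0.005 tooly [ 0.02  -0.012 -1.   ] F [-5.6 -0.   8.6] open -0.0
```

```bash
python3 -m jog '[[[0,0.4,0.2],[0,0,0],0],[[0,0.4,0.2],[0,0,0],0]]'; python3 st.py;  python3 -m jog '[[[0,0.4,0.2],[0,0,0],0],[[0,0.4,0.2],[0,0,0],0]]'; python3 st.py
```

```text
time_s: 5.25
eef_pos: [0.4794, 0.0458, 0.0293]
eef_rot: [-0.481, 0.5, 0.513, -0.506]
wrist_force: [-22.1, 2.2, 65.7]
opening: -0.002
t 5.25 trim x,y,z mm [-48.4 -53.6  29.3] xyaw err 0.005 tooly [ 0.026 -0.011 -1.   ] F [-22.1   2.2  65.7] open -0.0
time_s: 5.42
eef_pos: [0.4795, 0.0458, 0.0296]
eef_rot: [-0.48, 0.501, 0.514, -0.505]
wrist_force: [-17.5, 2.0, 49.8]
opening: -0.002
t 5.42 trim x,y,z mm [-48.2 -53.6  29.6] xyaw err 0.006 tooly [ 0.031 -0.011 -0.999] F [-17.5   2.   49.8] open -0.0
```

```bash
python3 -m jog '[[[0,0.0,0],[0.015,0,0],0],[[0,0.1,0],[0.015,0,0],0]]'; python3 st.py
python3 - <<'E'
from bench import imaging
from h import *
c=imaging.camera("side"); np.savez("s3.npz",**c)
R=(225,165,300,240)
for n in("side0","s2","s3"):
    k=dict(np.load(n+".npz"))
    print(n,[(list(map(int,s)),ce.round(1)) for s,ce in blobs(k,(20,120,80),(35,255,255),6,R)])
a=dict(np.load("s2.npz"))["frame"];f=lambda im:cv2.resize(im[185:235,225:290,::-1],None,fx=6,fy=6,interpolation=cv2.INTER_CUBIC)
cv2.imwrite("pics/a3.png",np.hstack([f(a),f(c["frame"])]))
E
```

```text
time_s: 5.58
eef_pos: [0.4799, 0.0458, 0.0316]
eef_rot: [0.487, -0.494, -0.507, 0.512]
wrist_force: [-2.1, -0.1, 5.2]
opening: -0.005
t 5.58 trim x,y,z mm [-47.9 -53.6  31.6] xyaw err 0.006 tooly [ 0.002 -0.012 -1.   ] F [-2.1 -0.1  5.2] open -0.0
side0 [([234, 195, 27, 24, 229], array([246.9, 204.4]))]
s2 [([234, 195, 33, 25, 183], array([247.9, 206. ]))]
s3 [([234, 195, 33, 26, 175], array([248. , 207.1]))]
```

View pics/a3.png

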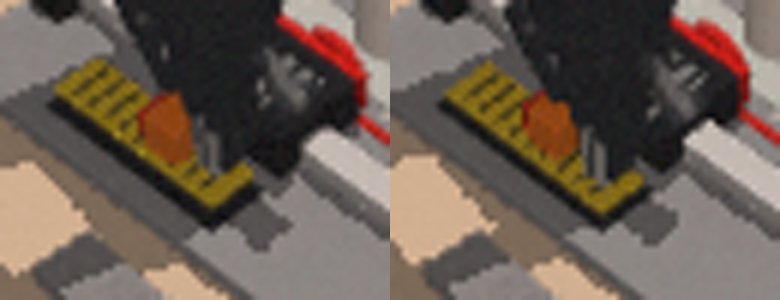

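```bash
cat > tq.py <<'E'
from bench import ctrl
o=ctrl.get_obs(); print("F",o["wrist_force"].round(1),"M",o["torque"].round(3))
E
python3 tq.py; python3 -m jog '[[[0,0.15,0],[0,0,0],0]]';python3 st.py; python3 tq.py; python3 -m jog '[[[0,0.25,0],[0,0,0],0]]';python3 st.py; python3 tq.py; python3 -m jog '[[[0,0.25,0],[0,0,0],0]]';python3 st.py; python3 tq.py
```

```text
F [-2.1  0.3  5.3] M [ 0.177  0.599 -0.011]
time_s: 5.72
eef_pos: [0.4801, 0.0458, 0.0303]
eef_rot: [0.487, -0.493, -0.506, 0.513]
wrist_force: [-7.5, 1.1, 20.7]
opening: 0.003
t 5.72 trim x,y,z mm [-47.7 -53.7  30.3] xyaw err 0.005 tooly [ 0.    -0.012 -1.   ] F [-7.5  1.1 20.7] open 0.0
F [-7.5  1.1 20.7] M [0.367 1.194 0.083]
time_s: 5.8
eef_pos: [0.4803, 0.0458, 0.0296]
eef_rot: [0.488, -0.493, -0.506, 0.513]
wrist_force: [-19.5, 1.2, 50.1]
opening: -0.001
t 5.8 trim x,y,z mm [-47.5 -53.6  29.6] xyaw err 0.006 tooly [-0.001 -0.012 -1.   ] F [-19.5   1.2  50.1] open -0.0
F [-19.5   1.2  50.1] M [0.78  2.797 0.242]
time_s: 5.88
eef_pos: [0.4803, 0.0458, 0.0297]
eef_rot: [0.488, -0.492, -0.506, 0.513]
wrist_force: [-19.9, 1.0, 47.5]
opening: -0.001
t 5.88 trim x,y,z mm [-47.5 -53.6  29.7] xyaw err 0.006 tooly [-0.003 -0.012 -1.   ] F [-19.9   1.   47.5] open -0.0
F [-19.9   1.   47.5] M [0.689 2.828 0.216]
```

```bash
python3 -m jog '[[[0,-0.4,0],[0,0,0],0],[[-0.6,-0.2,0.2],[0,0,-0.012],0],[[0,0,0],[0,0,0],0]]';python3 st.py; python3 -m jog '[[[0,0.3,0],[0,0,0],0],[[0,0.2,0],[0,0,0],0]]';python3 st.py; python3 tq.py; python3 -m jog '[[[0,0.2,0],[0,0,0],0]]';python3 st.py; python3 tq.py
```

```text
time_s: 6.13
eef_pos: [0.4794, 0.0397, 0.0373]
eef_rot: [0.491, -0.489, -0.509, 0.51]
wrist_force: [0.6, -0.5, -0.3]
opening: 0.001
t 6.13 trim x,y,z mm [-48.6 -59.7  37.3] xyaw err 0.006 tooly [-0.002  0.001 -1.   ] F [ 0.6 -0.5 -0.3] open 0.0
time_s: 6.3
eef_pos: [0.4799, 0.0397, 0.032]
eef_rot: [-0.491, 0.49, 0.509, -0.509]
wrist_force: [-1.2, 1.3, 4.3]
opening: -0.006
t 6.3 trim x,y,z mm [-48.1 -59.8  32. ] xyaw err 0.005 tooly [-0.001  0.001 -1.   ] F [-1.2  1.3  4.3] open -0.01
F [-1.2  1.3  4.3] M [ 0.181  0.27  -0.044]
time_s: 6.38
eef_pos: [0.48, 0.0397, 0.0296]
eef_rot: [0.491, -0.49, -0.509, 0.509]
wrist_force: [-1.2, 0.7, 4.9]
opening: -0.005
t 6.38 trim x,y,z mm [-48.  -59.7  29.6] xyaw err 0.005 tooly [-0.001  0.001 -1.   ] F [-1.2  0.7  4.9] open -0.01
F [-1.2  0.7  4.9] M [-0.049  0.27  -0.028]
```

The hard stop was the finger's wider upper part landing on the tab, not the plate. Standing 6 mm farther back, the plate goes down at spring force, so I continue down here.

```bash
python3 -m jog '[[[0,0.2,0.1],[0,0,0],0],[[0,0.15,0.1],[0,0,0],0]]';python3 st.py; python3 -m jog '[[[0,0.15,0],[0,0,0],0]]';python3 st.py; python3 tq.py
```

```text
time_s: 6.55
eef_pos: [0.4799, 0.0397, 0.0264]
eef_rot: [-0.49, 0.491, 0.51, -0.509]
wrist_force: [-4.8, 1.1, 26.1]
opening: 0.001
t 6.55 trim x,y,z mm [-48.1 -59.8  26.4] xyaw err 0.004 tooly [ 0.002  0.    -1.   ] F [-4.8  1.1 26.1] open 0.0
time_s: 6.63
eef_pos: [0.4801, 0.0397, 0.0261]
eef_rot: [-0.49, 0.491, 0.51, -0.509]
wrist_force: [-16.2, -1.5, 38.7]
opening: 0.004
t 6.63 trim x,y,z mm [-47.9 -59.7  26.1] xyaw err 0.005 tooly [ 0.001  0.    -1.   ] F [-16.2  -1.5  38.7] open 0.0
F [-16.2  -1.5  38.7] M [0.475 2.348 0.271]
```

```bash
python3 -m jog '[[[0.2,-0.05,0],[0,0,0],0],[[0.4,0.03,0.1],[0,0,0],0],[[0.4,0.03,0.1],[0,0,0],0]]';python3 st.py; python3 -m jog '[[[0.4,0.03,0.1],[0,0,0],0],[[0.4,0.03,0],[0,0,0],0]]';python3 st.py
```

```text
time_s: 6.88
eef_pos: [0.4805, 0.0462, 0.0279]
eef_rot: [0.487, -0.493, -0.509, 0.511]
wrist_force: [0.2, -6.4, 7.1]
opening: -0.004
t 6.88 trim x,y,z mm [-47.3 -53.2  27.9] xyaw err 0.007 tooly [ 0.005 -0.007 -1.   ] F [ 0.2 -6.4  7.1] open -0.0
time_s: 7.05
eef_pos: [0.4809, 0.0519, 0.0279]
eef_rot: [0.485, -0.495, -0.509, 0.511]
wrist_force: [-3.9, -6.5, 9.7]
opening: -0.001
t 7.05 trim x,y,z mm [-46.6 -47.5  27.9] xyaw err 0.008 tooly [ 0.008 -0.012 -1.   ] F [-3.9 -6.5  9.7] open -0.0
```

```bash
python3 -m jog '[[[0.4,0.08,0.2],[0.004,0,-0.006],0],[[0.4,0.08,0.2],[0.004,0,-0.006],0],[[0.4,0.06,0.2],[0,0,0],0]]';python3 st.py; python3 -m jog '[[[0.4,0.05,0.2],[0.004,0,-0.006],0],[[0.4,0.05,0.2],[0.004,0,-0.003],0],[[0.4,0.05,0.2],[0,0,-0.003],0]]';python3 st.py
```

```text
time_s: 7.3
eef_pos: [0.4806, 0.0603, 0.028]
eef_rot: [-0.485, 0.494, 0.511, -0.51]
wrist_force: [2.2, -6.0, 8.1]
opening: -0.001
t 7.3 trim x,y,z mm [-46.8 -39.2  28. ] xyaw err 0.009 tooly [ 0.01  -0.008 -1.   ] F [ 2.2 -6.   8.1] open -0.0
time_s: 7.55
eef_pos: [0.4798, 0.0688, 0.0282]
eef_rot: [-0.485, 0.493, 0.513, -0.509]
wrist_force: [1.6, -6.5, 8.0]
opening: 0.004
t 7.55 trim x,y,z mm [-47.3 -30.7  28.2] xyaw err 0.01 tooly [ 0.012 -0.003 -1.   ] F [ 1.6 -6.5  8. ] open 0.0
```

```bash
python3 -m jog '[[[0.4,0.15,0.2],[0.006,0,0],0],[[0.4,0.15,0.1],[0.006,0,0],0],[[0.4,0.12,0.1],[0,0,0],0]]';python3 st.py; python3 -m jog '[[[0.4,0.12,0.2],[0.004,0,-0.003],0],[[0.4,0.12,0.1],[0.004,0,-0.003],0],[[0.4,0.1,0.1],[0,0,0],0]]';python3 st.py
```

```text
time_s: 7.8
eef_pos: [0.4797, 0.0774, 0.0277]
eef_rot: [0.485, -0.493, -0.51, 0.513]
wrist_force: [-7.6, -7.3, 22.9]
opening: -0.002
t 7.8 trim x,y,z mm [-47.1 -22.   27.7] xyaw err 0.012 tooly [ 0.006 -0.011 -1.   ] F [-7.6 -7.3 22.9] open -0.0
time_s: 8.05
eef_pos: [0.4793, 0.0862, 0.028]
eef_rot: [0.484, -0.492, -0.509, 0.514]
wrist_force: [-5.2, -7.0, 17.5]
opening: 0.002
t 8.05 trim x,y,z mm [-47.1 -13.3  28. ] xyaw err 0.014 tooly [ 0.003 -0.013 -1.   ] F [-5.2 -7.  17.5] open 0.0
```

```bash
python3 -m jog '[[[0.5,0.06,0.1],[0,-0.003,-0.004],0],[[0.5,0.05,0.1],[0,-0.003,-0.004],0],[[0.5,0.05,0.1],[0,-0.003,0],0],[[0.5,0.05,0.1],[0,-0.003,0],0]]';python3 st.py; python3 -m jog '[[[0.5,0.06,0.1],[0,0,-0.003],0],[[0.5,0.05,0.1],[0,0,-0.003],0],[[0.4,0.05,0.1],[0,0,0],0]]';python3 st.py
```

```text
time_s: 8.38
eef_pos: [0.4793, 0.1021, 0.0283]
eef_rot: [0.478, -0.491, -0.514, 0.516]
wrist_force: [-0.9, -6.2, 9.7]
opening: -0.002
t 8.38 trim x,y,z mm [-46.6   2.6  28.3] xyaw err 0.028 tooly [ 0.011 -0.014 -1.   ] F [-0.9 -6.2  9.7] open -0.0
time_s: 8.63
eef_pos: [0.4794, 0.1135, 0.0283]
eef_rot: [-0.476, 0.492, 0.516, -0.515]
wrist_force: [-1.0, -6.6, 10.7]
opening: -0.002
t 8.63 trim x,y,z mm [-46.2  14.   28.3] xyaw err 0.03 tooly [ 0.017 -0.014 -1.   ] F [-1.  -6.6 10.7] open -0.0
```

```bash
python3 -m jog '[[[0.5,0.06,0.1],[0.004,0.01,-0.003],0],[[0.5,0.05,0.1],[0.004,0.01,-0.003],0],[[0.4,0.05,0.1],[0,0.01,0],0]]';python3 st.py; python3 -m jog '[[[0.4,0.05,0.1],[0,0,0],0],[[0.4,0.05,0.1],[0,0,0],0]]';python3 st.py
```

```text
time_s: 8.88
eef_pos: [0.4784, 0.1249, 0.0282]
eef_rot: [0.485, -0.498, -0.508, 0.509]
wrist_force: [-2.0, -5.6, 13.9]
opening: -0.001
t 8.88 trim x,y,z mm [-46.8  25.5  28.2] xyaw err 0.001 tooly [ 0.012 -0.015 -1.   ] F [-2.  -5.6 13.9] open -0.0
time_s: 9.05
eef_pos: [0.4783, 0.1313, 0.0283]
eef_rot: [0.483, -0.5, -0.508, 0.51]
wrist_force: [-2.1, -6.6, 11.7]
opening: 0.0
t 9.05 trim x,y,z mm [-46.7  31.9  28.3] xyaw err 0.002 tooly [ 0.016 -0.019 -1.   ] F [-2.1 -6.6 11.7] open 0.0
```

```bash
python3 -m jog '[[[0.3,0.05,0],[0,0,0],0],[[0.3,0.05,0],[0,0,0],0]]';python3 st.py; python3 -m jog '[[[0.3,0.05,0],[0,0,0],0]]';python3 st.py
```

```text
time_s: 9.22
eef_pos: [0.4785, 0.1331, 0.0282]
eef_rot: [0.48, -0.501, -0.506, 0.513]
wrist_force: [-8.7, -27.2, 21.1]
opening: 0.0
t 9.22 trim x,y,z mm [-46.4  33.7  28.2] xyaw err 0.006 tooly [ 0.014 -0.028 -0.999] F [ -8.7 -27.2  21.1] open 0.0
time_s: 9.3
eef_pos: [0.4784, 0.1328, 0.0283]
eef_rot: [0.478, -0.501, -0.504, 0.516]
wrist_force: [-8.8, -22.2, 20.7]
opening: 0.002
t 9.3 trim x,y,z mm [-46.5  33.4  28.3] xyaw err 0.008 tooly [ 0.013 -0.035 -0.999] F [ -8.8 -22.2  20.7] open 0.0
```

The force rises at the end stop. I back off 3 mm and lift.

```bash
python3 -m jog '[[[-0.3,0,0],[0,0,0],0],[[-0.2,-0.8,0],[0,0,-0.02],0],[[0,-1.5,0],[0,0,-0.01],0],[[0,-3,0],[0,0,0],0],[[0,-3,0],[0,0,0],0],[[0,-3,0],[0,0,0],0],[[-2,-3,2],[0,0,0],0],[[-3,0,2.5],[0,0,0],0],[[-3,0,2.5],[0,0,0],0],[[-3,0,2.5],[0,0,0],0],[[-3,0,2.5],[0,0,0],0],[[0,0,0],[0,0,0],0]]';python3 st.py
python3 - <<'E'
from bench import imaging
from h import *
from st import O,u,ux
a=imaging.camera("top"); c=imaging.camera("side")
for n,k in(("top",a),("side",c)):
  for nm,lo,hi,z in(("yel",(20,120,80),(35,255,255),.036),("ora",(5,150,100),(16,255,255),.069)):
    for s,ce in blobs(k,lo,hi,6,(200,165,345,265)):
        d=ray(k,*ce,z)[:2]-O; print(n,nm,s,ce.round(1),(d@ux).round(4),(d@u).round(4))
f=lambda im,x,y:cv2.resize(im[y:y+75,x:x+75,::-1],None,fx=5,fy=5,interpolation=cv2.INTER_CUBIC)
cv2.imwrite("pics/a4.png",np.hstack([f(a["frame"],200,175),f(c["frame"],220,165)]))
E
```

```text
time_s: 10.3
eef_pos: [0.358, -0.0207, 0.1708]
eef_rot: [0.485, -0.492, -0.509, 0.513]
wrist_force: [0.3, -0.9, 0.1]
opening: 0.005
t 10.3 trim x,y,z mm [-171.9 -116.1  170.8] xyaw err 0.012 tooly [ 0.004 -0.01  -1.   ] F [ 0.3 -0.9  0.1] open 0.0
top yel [226 220  28  12 270] [238.8 225.4] -0.0496 0.0122
top ora [257 174   5   5  20] [259.2 176.2] 0.1107 -0.0402
top ora [217 216   9  12  98] [220.8 221.3] -0.0472 0.0671
side yel [251 207  16  13 112] [258.8 213.1] -0.0537 -0.0496
side ora [288 167   5   7  31] [290. 170.] 0.1326 -0.0103
```

View pics/a4.png

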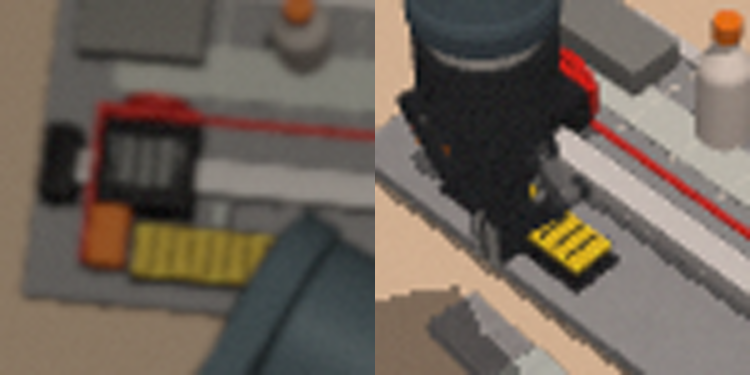

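In the top view the head is at its stop, with the tab at (108,235), and the tooth (218,212) is visible behind the head. The side view is blocked by the hand, so I move aside to check that the catch is up.

```bash
python3 -m jog '[[[-3.5,-1,0],[0,0,0],0],[[-3.5,-1,0],[0,0,0],0],[[-3.5,-1,0],[0,0,0],0],[[-3.5,-1,0],[0,0,0],0],[[-3.5,0,0],[0,0,0],0],[[-3.5,0,0],[0,0,0],0],[[0,0,0],[0,0,0],0],[[0,0,0],[0,0,0],0]]';python3 st.py
python3 - <<'E'
from bench import imaging
from h import *
from st import O,u,ux
c=imaging.camera("side"); np.savez("s4.npz",**c)
f=lambda im:cv2.resize(im[165:230,220:290,::-1],None,fx=5,fy=5,interpolation=cv2.INTER_CUBIC)
R=(225,165,300,240)
for n in("side0","s2","s3","s4"):
    k=dict(np.load(n+".npz"))
    print(n,[(list(map(int,s)),ce.round(1)) for s,ce in blobs(k,(20,120,80),(35,255,255),6,R)])
cv2.imwrite("pics/a5.png",np.hstack([f(np.load("s2.npz")["frame"]),f(c["frame"])]))
E
```

```text
time_s: 11.07
eef_pos: [0.3786, -0.2283, 0.2098]
eef_rot: [-0.481, 0.485, 0.516, -0.516]
wrist_force: [-0.9, 1.6, -0.6]
opening: -0.002
t 11.07 trim x,y,z mm [-158.2 -324.3  209.8] xyaw err 0.033 tooly [ 0.004 -0.003 -1.   ] F [-0.9  1.6 -0.6] open -0.0
side0 [([234, 195, 27, 24, 229], array([246.9, 204.4]))]
s2 [([234, 195, 33, 25, 183], array([247.9, 206. ]))]
s3 [([234, 195, 33, 26, 175], array([248. , 207.1]))]
s4 [([234, 195, 33, 25, 320], array([250.3, 206.6]))]
```

View pics/a5.png

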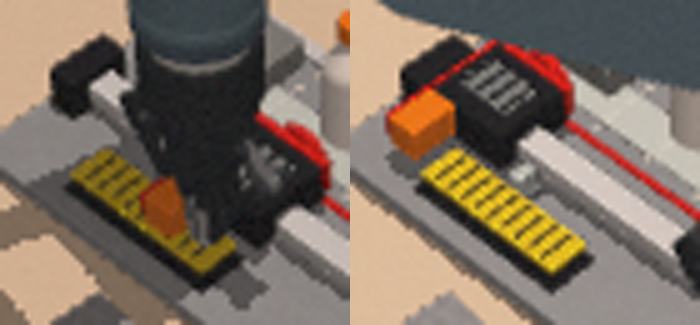

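Now (right half) the plate is at the same image rows as when it was raised. The tooth stands up at (522,178), behind the parked head, and the arm is clear, so I hand in.

```bash
python3 -c "
from bench import ctrl
print(ctrl.hand_in(), ctrl.get_obs()['time_s'])"
```

```text
the job is handed in; nothing more can be done
the job is handed in; nothing more can be done
```

The cutter head is parked and locked, and I handed the job in after about 11 s of robot time. The hand-in gives no verdict, so what follows rests on my own checks.

**What I did:** With the closed fingertip I pushed the head by its tab to about 0.15 m. I pressed the catch plate fully down and slid the head over the held-down tooth to its end stop. Then I backed off and lifted clear.

**Final pictures:**
- **Head:** the tab's shift puts the head at about 0.247 m, which is the end stop.
- **Catch:** the plate is at the same place in the image as when it was up at the start, and the tooth stands up behind the head.
- **Robot:** the arm is clear of everything.
- **Other things:** I did not measure them. The ones visible in the close-ups showed no movement.

**What did not go smoothly:** My first presses on the catch stopped hard, with wrist forces up to 66 N, at 29–30 mm instead of 26 mm. The wider upper part of the finger was most likely resting on the tab. Standing 6 mm farther back cured it. I think that force went into the tab, not the tooth or guard, but the contact force itself was not measured, so I cannot rule out that a force limit was passed.

During the slide the plate was held at about 7.7–8.3 mm, just above the 7.5 mm the tooth needs to clear. The force along the rail stayed around 6–7 N until the end stop, where it reached about 27 N, so there was no sign of hitting the tooth.

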